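# Sort the things left on the worktop

### The job

Sort the things left on the worktop into where they belong: the spice jars with the red and the yellow lid upright into the dark wooden spice tray, one in each bay (either way round), the teaspoon flat in the grey cutlery tray, and the matchbox flat in the blue odds tray. Lift the orange cup out of the white cup it is nested in and stand it upright, wholly on the round black drip mat; the white cup stays standing on the worktop where it is and must not be lifted with it.

Things in the scene. Friction and masses are not known exactly. Their poses are not given: they have to be found in the camera images.
- jar_red: Glass spice jar with a red screw lid, standing, 109 mm high, 45 mm diameter (lid 44 mm diameter from 88 to 109 mm up); origin at the centre of its underside, z up. 0.11 kg, give or take.
- jar_yellow: Glass spice jar with a yellow lid, standing, 100 mm high, 44 mm diameter (lid 43 mm diameter from 79 to 100 mm up); origin at the centre of its underside, z up. 0.11 kg, give or take.
- spoon: Steel teaspoon lying on the worktop, 130 x 27 x 11 mm, long axis along its own x; origin at the middle of its length and width, at its underside; at the origin it is under 27 mm wide and can be gripped across (along its y) there.
- matches: Closed blue matchbox lying flat, 36 (its x) x 54 (its y) x 15 mm high; origin at the centre of its underside.
- cup_orange: Orange plastic cup, open at the top, 70 mm high, rim band (upper 23 mm) 59 mm outside diameter, foot 47 mm diameter; origin at the centre of its underside, z up. At the start it is nested in the white cup: its underside is 20 mm above the white cup's underside, so that its upper 28 mm stand out above the white cup's rim. It fits loosely (about 2 mm all round) and is not stuck. 0.06 kg.
- cup_white: White plastic cup with a thick foot, standing on the worktop, 62 mm high, 67 mm outside diameter at the rim; origin at the centre of its underside, z up. Holds the orange cup at the start. 0.15 kg.
- spice_tray: Dark wooden open tray, fixed, 88 (its x) x 150 (its y) x 30 mm high, walls 6 mm, inner floor 6 mm above its underside, a divider 28 mm high across the middle (at y = 0) makes two equal bays, 76 (x) x 66 (y) mm, centred at y = +36 mm and y = -36 mm. Origin at the centre of its underside, on the worktop.
- cutlery_tray: Grey plastic open tray, fixed, 80 (its x) x 162 (its y) x 22 mm high, walls and floor 4 mm (inside 72 x 154 mm). Origin at the centre of its underside.
- odds_tray: Blue plastic open tray, fixed, 88 (its x) x 110 (its y) x 22 mm high, walls and floor 4 mm (inside 80 x 102 mm). Origin at the centre of its underside.
- drip_mat: Round black rubber drip mat, fixed, 96 mm diameter, 5 mm thick. Origin at the centre of its underside. (Room: a wall cupboard hangs over the back right, its front beam 0.51 m above the worktop over x > 0.54, y < -0.04, and a wall pier stands at y > 0.42: with the wrist high, cross from side to side at x of about 0.45.)
Mind the look-alikes: they are no part of the job. Leave any purple look-alike of the jar_red alone.

How it is judged:
By the outcome, as a careful person would: the job done as asked, in the order asked, and still so for the second after the job is handed in, with the robot touching nothing.
It also fails if it takes over 125 s, if anything falls off the work surface, if the arm or the gripper's body presses on something with over 40 N, if the wrist force passes 120 N, or if a joint passes its speed limit or range.

### The arm

A 6-joint arm with a two-finger parallel gripper is mounted at the origin on a cart in front of the work surface, level with it; the furniture and walls round the work are solid. World frame = base frame: x ahead of the robot, y to its left, z up, the work surface at z = 0. Lengths are in m, angles in rad, forces in N, time in s.
With the tool pointing down it reaches from about 0.325 to 0.775 m from the base axis. Payload 5.5 kg.
Tool frame: the origin (TCP) lies on the centre line of the jaws, within the pads' length; the fingertips stand 11 mm ahead of it and the grasp point (between the pads) lies 8 mm behind it; z points along the fingers, y is the direction in which the jaws open and shut (so a half turn about z gives the same grasp; the last joint's range is limited). The gripper opens to 85 mm and grips with 20 to 120 N. Pads are 22 mm wide; open, the fingers measure 114 mm over their backs; the gripper's body (76 mm by 85 mm) begins 54 mm behind the grasp point. The pads swing forward as they close: fully open they stand 13 mm farther back than shut.
Start: joints at [-1.258, 0.091, 1.231, -0, 1.82, -0.057], TCP at [0.217, -0.559, 0.242] pointing down, gripper open.
Joint ranges: [-2.87, 2.87], [-0.86, 2.18], [0.17, 2.46], [-1.51, 4.65], [0.06, 2.69], [-2.65, 2.65]. Speed limits (rad/s): [2.57, 2.57, 3.01, 3.14, 3.14, 3.14].

### API

Orientations are given as [roll, pitch, yaw] about the fixed x, y, z axes, in that order (R = Rz(yaw) Ry(pitch) Rx(roll)).
In Python, from cell import get_obs, capture, close_job gives the robot as it stands.
- The arm moves only by the shell command python3 -m crank 'ROWS' [OPENING] [FORCE]. ROWS is JSON, one flat list of numbers, 6 for each row, row after row: the shift along the tool's x, y, z in m, then the turn, a rotation vector about the tool's x, y, z in degrees. In form: [x, y, z, ax, ay, az, x, y, z, ax, ay, az, ...]. A call has 1 to 10 rows; each row is the pose to reach, as a shift and turn from the pose commanded when the call began, along the tool's axes at that moment; what a row does not reach only later rows make up. A row lasts 1/10 s, in which the tool goes at most 50 mm and 8.59 degrees, less where a joint would pass 70% of its speed; a pose out of reach is approached as far as the arm can. A call with a gripper value outside its range is refused whole. OPENING is the opening, from 0 (shut) to 1 (fully open), set as the call begins (- or left out, the last holds). The fingers move at their own pace and stop on an object; FORCE is the grip in N (left out, the last holds). Time passes only in rows, so rows that repeat a pose let the fingers close. It gives the time, the measured TCP pose, the force and the opening at its end, in the units of the state.
- get_obs(): the state, without advancing time (a new reading comes with each control period).
- capture(name): name is "scene" or "side" or "wrist"; returns a dict with "frame" (480x640x3 uint8, red, green, blue), "intrinsics" (3x3 intrinsics, pixels), "D" ([k1, k2, p1, p2, k3] as OpenCV has them; the pictures are not rectified), "R" (3x3) and "t" (3): a world point X has camera coordinates R X + t. Camera axes: x right, y down, z forward; pixel columns grow to the right and rows downward; lengths in m; the calibration is good to about 2 mm. A picture is of the moment at which its call begins. There is no depth.
- close_job(): hands the job in, once; it reports no verdict.
The state is a dict: "time": time; "qpos": joint angles; "qvel": joint speeds; "joint_efforts": joint torques, N m; "tool_pos": TCP position; "eef_rot": TCP orientation; "wrist_force": force on the tool from outside, world axes, zero at the start; "moment": the same for the moment, N m; "gripper_width": finger opening in m.
Only numpy, scipy, OpenCV 4.12 (cv2) and the standard library are available. Lean on these libraries where they do the work, as an engineer would, in place of code of your own. Each camera call takes 0.05 s, during which the arm holds its last target. There are 200 camera calls.

## Working session

There is one attempt and no reset: what is moved stays moved. The work goes in short steps, Python scripts to look and compute and a shell command to move; the robot and the scene stay as the last step left them, time stands still between calls to the robot, and variables do not carry over. Pictures are saved under pics/ and viewed, about 12 in all and at most 16, crops included, and the job is handed in when it is done.

```bash
ls; mkdir -p pics
cat > h.py <<'E'
import numpy as np, cv2, json
from scipy.spatial.transform import Rotation as Ro
from cell import get_obs, capture, close_job
def snap(n,f):
    c=capture(n); cv2.imwrite('pics/'+f+'.png',c['frame'][:,:,::-1])
    json.dump({k:np.array(c[k]).tolist() for k in('intrinsics','D','R','t')},open('pics/'+f+'.json','w')); return c
def load(f): return {k:np.array(v) for k,v in json.load(open('pics/'+f+'.json')).items()}
def px2w(f,uv,z):
    c=load(f); K,D,R,t=c['intrinsics'],c['D'],c['R'],c['t'].ravel()
    p=cv2.undistortPoints(np.array(uv,float).reshape(-1,1,2),K,D).reshape(-1,2)
    d=np.c_[p,np.ones(len(p))]@R; o=-R.T@t
    return o+d*((np.asarray(z)-o[2])/d[:,2])[:,None]
def w2px(f,X):
    c=load(f); return cv2.projectPoints(np.array(X,float).reshape(-1,1,3),cv2.Rodrigues(c['R'])[0],c['t'].ravel(),c['intrinsics'],c['D'])[0].reshape(-1,2)
def crop(f,o,x0,y0,x1,y1,s):
    im=cv2.imread('pics/'+f+'.png')[y0:y1,x0:x1]; cv2.imwrite('pics/'+o+'.png',cv2.resize(im,None,fx=s,fy=s,interpolation=cv2.INTER_CUBIC))
E
python3 - <<'E'
from h import *
for n in('scene','side'): 
    c=snap(n,n+'0'); print(n,-c['R'].T@np.ravel(c['t']))
print(get_obs())
E
```

```text
pics
scene [-0.10020339  0.58396164  0.93737325]
side [ 0.19309957 -0.9126103   0.84048606]
{'time': 0.1, 'qpos': array([-1.25773182e+00,  9.18116984e-02,  1.23177343e+00, -8.08673132e-06,
        1.81982757e+00, -5.66736869e-02]), 'qvel': array([-0.00011812, -0.00071786, -0.00266129,  0.00117406,  0.00094852,
       -0.00133864]), 'joint_efforts': array([ 2.74542581e-03, -4.60217714e+01, -4.19218397e+01,  4.04107357e-05,
        1.06191030e-02,  2.67988281e-05]), 'tool_pos': array([ 0.21675868, -0.5592181 ,  0.2412426 ]), 'eef_rot': array([-3.13977508e+00, -9.52654025e-05,  3.69736123e-01]), 'wrist_force': array([-0.1670234 , -0.04317045,  1.23393906]), 'moment': array([ 0.03076207, -0.05358573,  0.02747807]), 'gripper_width': 0.08559746927128818}
```

View pics/scene0.png

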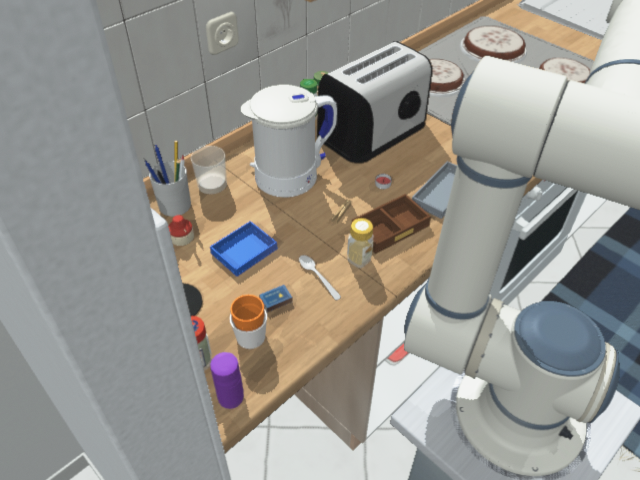

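View pics/side0.png

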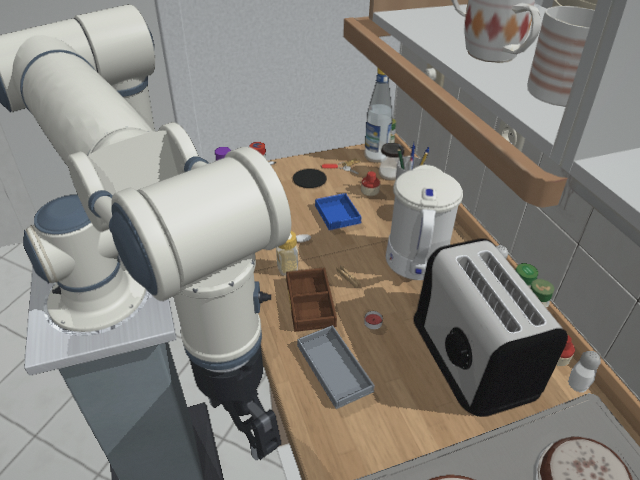

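The scene view shows the yellow jar (361,243), spoon (320,277), matchbox (276,298), cups (248,318), odds tray (244,247) and spice tray (397,222). Red jar (198,340) is partly behind the pier. The purple cylinder (228,380) is the look-alike. The side view shows the cutlery tray (335,365) and drip mat (310,178). The candidates for jar_red are the red lid at (198,330), the purple one at (228,380) and a small red thing at (180,230). I'll enlarge to confirm.

Run:
```python
from h import *
crop('scene0','sc1',170,190,440,415,2.66)
crop('side0','si1',205,135,400,410,2.15)
```

```text
(no output)
```

View pics/sc1.png

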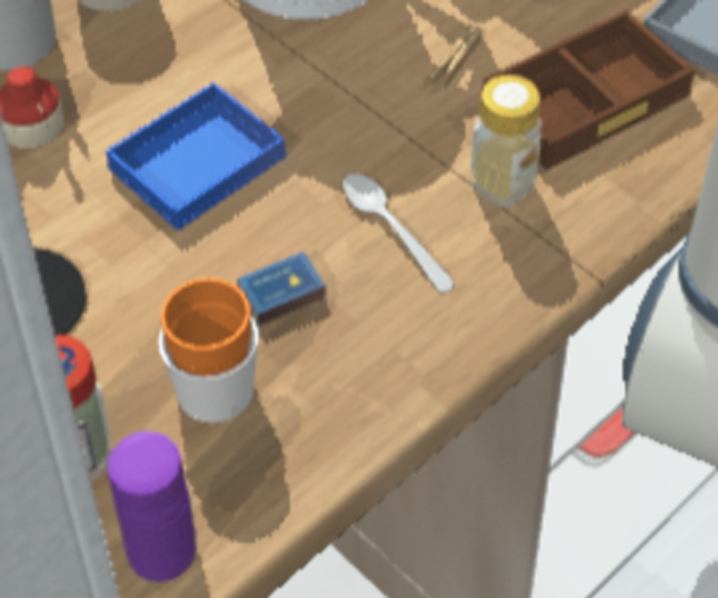

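View pics/si1.png

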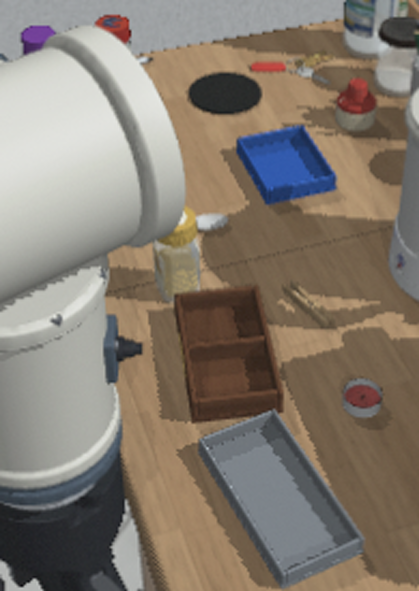

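Crop: the red-lidded jar (198,338, red lid with printed top, glass body) fits jar_red. The purple one is all purple, and the small red object at (180,230) is a squat bottle. Now the positions.

Run:
```python
from h import *
np.set_printoptions(precision=4,suppress=True)
S=lambda p:np.array(p)/2.66+[170,190]
T=lambda p:np.array(p)/2.15+[205,135]
def show(n,f,p,z):
    X=px2w(f,p,z)[:,:2]; print(n,X.tolist() if 0 else X.round(4).tolist(),'c',X.mean(0).round(4),'edges',np.linalg.norm(np.roll(X,-1,0)-X,axis=1).round(4),'ang',[round(float(np.degrees(np.arctan2(*(d[::-1])))),1) for d in np.roll(X,-1,0)-X])
show('yel scene','scene0',S([[511,96]]),.1)
show('yel side','side0',T([[178,223]]),.1)
show('red side',"side0",T([[113,23]]),.109)
show('red scene R edge','scene0',S([[97,368]]),.100)
show('purple','scene0',S([[146,457],[109,460],[183,460]]),.109)
show('orange','scene0',S([[207,314],[162,314],[251,314],[207,280],[207,347]]),.09)
show('spoon','scene0',S([[344,177],[450,289]]),.006)
show('match','scene0',S([[240,281],[304,255],[326,285],[258,316]]),.015)
show('odds sc','scene0',S([[109,155],[213,86],[285,150],[177,215]]),.022)
show('odds si','side0',T([[237,154],[301,128],[335,180],[275,196]]),.022)
show('spice','side0',T([[175,293],[260,287],[282,400],[193,411]]),.03)
show('cut','side0',T([[200,438],[275,412],[360,543],[283,575]]),.022)
show('mat','side0',T([[225,94],[189,94],[261,94],[225,73],[225,115]]),.005)
```

```text
yel scene [[0.4216, -0.0542]] c [ 0.4216 -0.0542] edges [0.] ang [0.0]
yel side [[0.4243, -0.0686]] c [ 0.4243 -0.0686] edges [0.] ang [0.0]
red side [[0.4563, 0.3218]] c [0.4563 0.3218] edges [0.] ang [0.0]
red scene R edge [[0.4396, 0.3088]] c [0.4396 0.3088] edges [0.] ang [0.0]
purple [[0.3626, 0.3293], [0.3762, 0.3463], [0.3457, 0.3148]] c [0.3615 0.3301] edges [0.0218 0.0439 0.0222] ang [51.4, -134.0, 40.7]
orange [[0.4303, 0.228], [0.4507, 0.2492], [0.4103, 0.2073], [0.4518, 0.2101], [0.41, 0.2448]] c [0.4306 0.2279] edges [0.0294 0.0582 0.0416 0.0543 0.0263] ang [46.0, -134.0, 3.8, 140.3, -39.7]
spoon [[0.5104, 0.0322], [0.3772, 0.051]] c [0.4438 0.0416] edges [0.1345 0.1345] ang [172.0, -8.0]
match [[0.4834, 0.1604], [0.4691, 0.1109], [0.4375, 0.118], [0.4507, 0.1716]] c [0.4601 0.1402] edges [0.0515 0.0324 0.0551 0.0346] ang [-106.2, 167.3, 76.1, -18.8]
odds sc [[0.6422, 0.1568], [0.6443, 0.0509], [0.5519, 0.0555], [0.5587, 0.1571]] c [0.5993 0.1051] edges [0.1059 0.0925 0.1018 0.0836] ang [-88.9, 177.1, 86.2, -0.2]
odds si [[0.5528, 0.1204], [0.6454, 0.1457], [0.6448, 0.0357], [0.5679, 0.0304]] c [0.6027 0.0831] edges [0.0961 0.11   0.0771 0.0912] ang [15.3, -90.3, -176.0, 99.5]
spice [[0.411, -0.0946], [0.4969, -0.1144], [0.4641, -0.2653], [0.3814, -0.251]] c [ 0.4384 -0.1813] edges [0.0882 0.1544 0.0839 0.1592] ang [-13.0, -102.3, 170.2, 79.3]
cut [[0.3797, -0.2772], [0.4554, -0.2705], [0.4729, -0.4287], [0.4006, -0.4362]] c [ 0.4272 -0.3532] edges [0.0759 0.1591 0.0727 0.1603] ang [5.0, -83.7, -174.1, 97.5]
mat [[0.5882, 0.2714], [0.5434, 0.2866], [0.6331, 0.2563], [0.6044, 0.3196], [0.5729, 0.2257]] c [0.5884 0.2719] edges [0.0474 0.0948 0.0695 0.0991 0.0483] ang [161.3, -18.7, 114.4, -108.6, 71.4]
```

```bash
cat >> h.py <<'E'
def rel(*targets):
    "targets (x,y,z,yawdeg); prints tool-frame shift and turn from the present pose"
    o=get_obs(); R0=Ro.from_euler('xyz',o['eef_rot'])
    print('t',round(o['time'],2),'pos',np.round(o['tool_pos'],4),'rpy',np.degrees(o['eef_rot']).round(2),'w',round(o['gripper_width'],4),'F',np.round(o['wrist_force'],1),'q0,q5',np.round(np.array(o['qpos'])[[0,5]],2))
    for x,y,z,ya in targets:
        R1=Ro.from_euler('xyz',[180,0,ya],degrees=True)
        print('  ',np.r_[R0.inv().apply(np.array([x,y,z])-o['tool_pos']).round(4),np.degrees((R0.inv()*R1).as_rotvec()).round(1)].tolist())
E
python3 - <<'E'
from h import *
c=snap('wrist','w0'); o=get_obs(); R0=Ro.from_euler('xyz',o['eef_rot']).as_matrix()
p=-c['R'].T@np.ravel(c['t']); print('cam in tool',R0.T@(p-o['tool_pos']),'axis',R0.T@c['R'][2])
rel((.40,-.10,.30,90),(.45,.20,.30,135))
E
```

```text
cam in tool [ 0.07171555 -0.00105687 -0.1312491 ] axis [-2.83705085e-01  8.96179404e-04  9.58911165e-01]
t 0.15 pos [ 0.2168 -0.5592  0.2414] rpy [-179.91   -0.     21.19] w 0.0856 F [0.  0.5 1.2] q0,q5 [-1.26 -0.06]
   [0.3368, -0.3621, -0.058, -0.1, -0.1, -68.8]
   [0.4919, -0.6237, -0.0576, -0.1, -0.1, -113.8]
```

```bash
python3 -m crank '[0.337,-0.362,-0.058,-0.1,0,-69, 0.337,-0.362,-0.058,-0.1,0,-69, 0.337,-0.362,-0.058,-0.1,0,-69, 0.337,-0.362,-0.058,-0.1,0,-69, 0.337,-0.362,-0.058,-0.1,0,-69, 0.337,-0.362,-0.058,-0.1,0,-69, 0.337,-0.362,-0.058,-0.1,0,-69, 0.337,-0.362,-0.058,-0.1,0,-69, 0.337,-0.362,-0.058,-0.1,0,-69, 0.337,-0.362,-0.058,-0.1,0,-69]'
python3 -m crank '[0.337,0,0,0,0,0]' >/dev/null 2>&1 --help
python3 - <<'E'
from h import *
rel((.40,-.10,.30,90),(.45,.20,.30,135))
E
```

```text
time: 1.15
tool_pos: [0.4004, -0.098, 0.3005]
eef_rot: [3.14, 0.001, 1.574]
wrist_force: [2.1, -0.3, 0.2]
gripper_width: 0.0853
t 1.15 pos [ 0.4004 -0.098   0.3005] rpy [1.7989e+02 6.0000e-02 9.0200e+01] w 0.0853 F [ 2.1 -0.3  0.2] q0,q5 [-0.32 -0.33]
   [-0.0019, -0.0004, 0.0005, 0.1, 0.1, 0.2]
   [0.2979, 0.0507, 0.0003, 0.1, 0.1, -44.8]
```

```bash
python3 - <<'E'
from h import *
snap('wrist','w1')
E
python3 -m crank '[0.298,0.05,0,0,0,-45, 0.298,0.05,0,0,0,-45, 0.298,0.05,0,0,0,-45, 0.298,0.05,0,0,0,-45, 0.298,0.05,0,0,0,-45, 0.298,0.05,0,0,0,-45, 0.298,0.05,0,0,0,-45, 0.298,0.05,0,0,0,-45]'
python3 - <<'E'
from h import *
snap('wrist','w2')
a=cv2.imread('pics/w1.png');b=cv2.imread('pics/w2.png')
cv2.imwrite('pics/w12.png',cv2.resize(np.hstack([a,b]),None,fx=.625,fy=.625,interpolation=cv2.INTER_AREA))
E
```

```text
time: 2.0
tool_pos: [0.4491, 0.1989, 0.2992]
eef_rot: [-3.14, 0.001, 2.362]
wrist_force: [0.4, -0.5, 0.9]
gripper_width: 0.0855
```

View pics/w1.png

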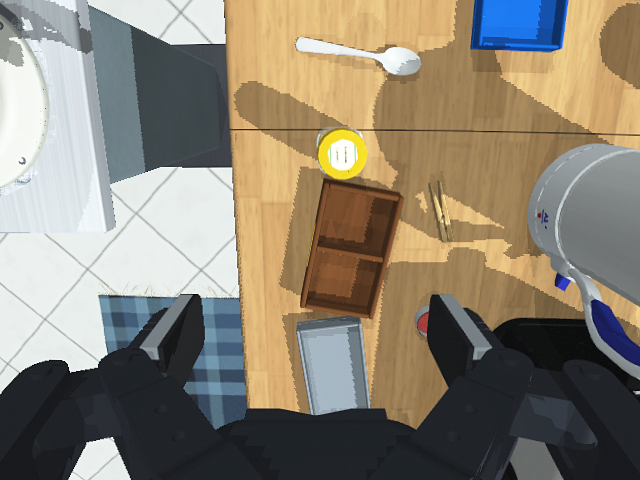

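View pics/w2.png

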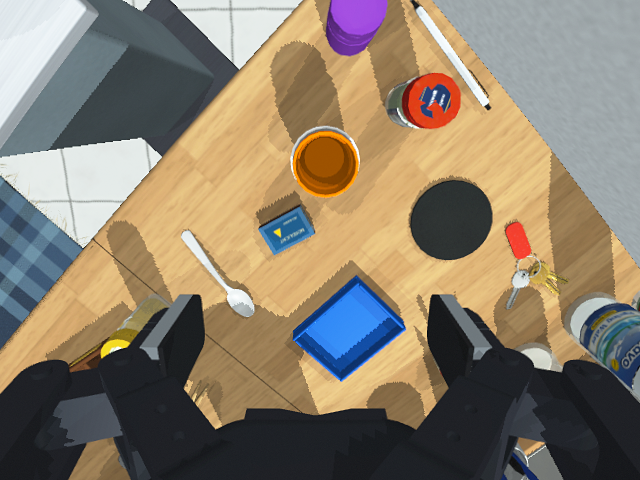

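w1 shows the yellow lid (343,153), spice tray, spoon and cutlery tray. w2 shows the red jar (438,98), purple one (356,15), cups (326,162), matchbox (287,230), mat (452,219) and odds tray (349,329).

Run:
```python
from h import *
def show(n,f,p,z):
    X=px2w(f,p,z)[:,:2]; d=np.roll(X,-1,0)-X
    print(n,X.round(3).tolist(),'c',X.mean(0).round(4),'L',np.linalg.norm(d,axis=1).round(3),'ang',np.degrees(np.arctan2(d[:,1],d[:,0])).round(1))
show('yel','w1',[[343,153]],.1)
show('spice','w1',[[325,180],[403,194],[373,318],[301,305]],.03)
show('cut top','w1',[[297,322],[360,317]],.022)
show('spoon1','w1',[[296,43],[421,64]],.005)
show('spoon2','w2',[[183,231],[252,316]],.005)
show('red','w2',[[438,98]],.109)
show('purple','w2',[[358,12]],.109)
show('or','w2',[[327,164],[294,164],[359,164],[327,130],[327,197]],.09)
show('match','w2',[[260,226],[302,205],[315,236],[274,255]],.015)
show('mat','w2',[[452,219],[410,219],[493,219],[452,179],[452,260]],.005)
show('odds','w2',[[359,276],[405,324],[342,381],[293,336]],.022)
for f in('w1','w2'): print(w2px(f,[[.456,.322,.109],[.422,-.06,.1],[.422,-.06,0],[.456,.322,0]]).round(0).tolist())
rel((.45,.315,.20,135))
```

```text
yel [[0.424, -0.055]] c [ 0.4235 -0.0554] L [0.] ang [0.]
spice [[0.41, -0.09], [0.494, -0.104], [0.469, -0.253], [0.384, -0.236]] c [ 0.4393 -0.1708] L [0.085 0.15  0.086 0.148] ang [ -9.9 -99.5 168.7  79.8]
cut top [[0.379, -0.263], [0.455, -0.256]] c [ 0.4168 -0.2594] L [0.076 0.076] ang [   5.2 -174.8]
spoon1 [[0.38, 0.048], [0.51, 0.028]] c [0.445 0.038] L [0.131 0.131] ang [ -8.3 171.7]
spoon2 [[0.379, 0.05], [0.511, 0.026]] c [0.4452 0.0381] L [0.134 0.134] ang [-10.4 169.6]
red [[0.455, 0.33]] c [0.4553 0.3302] L [0.] ang [0.]
purple [[0.365, 0.327]] c [0.3647 0.3272] L [0.] ang [0.]
or [[0.433, 0.229], [0.412, 0.208], [0.453, 0.249], [0.412, 0.249], [0.454, 0.208]] c [0.4328 0.2285] L [0.029 0.057 0.041 0.059 0.03 ] ang [-134.6   45.4  179.7  -44.2  135.8]
match [[0.438, 0.122], [0.454, 0.173], [0.49, 0.158], [0.473, 0.108]] c [0.4634 0.14  ] L [0.053 0.039 0.053 0.038] ang [  72.3  -22.9 -108.7  158.3]
mat [[0.588, 0.282], [0.554, 0.247], [0.622, 0.317], [0.552, 0.312], [0.628, 0.25]] c [0.5888 0.2817] L [0.049 0.097 0.07  0.097 0.051] ang [-134.6   45.4 -175.8  -38.9  141.3]
odds [[0.558, 0.161], [0.643, 0.158], [0.649, 0.048], [0.56, 0.051]] c [0.6027 0.1044] L [0.085 0.111 0.09  0.111] ang [ -2.1 -86.8 178.2  91. ]
[[396.0, -365.0], [341.0, 158.0], [335.0, 149.0], [377.0, -260.0]]
[[431.0, 106.0], [117.0, 359.0], [155.0, 311.0], [402.0, 108.0]]
t 2.05 pos [0.4492 0.1978 0.2997] rpy [-1.7994e+02  9.0000e-02  1.3521e+02] w 0.0854 F [-0.3 -0.3 -0.8] q0,q5 [ 0.35 -0.44]
   [0.0822, 0.0839, 0.0994, -0.1, 0.1, 0.2]
```

Run:
```python
from h import *
rel((.455,.329,.18,135),(.455,.329,.064,135))
```

```text
t 2.05 pos [0.4492 0.1978 0.2997] rpy [-1.7994e+02  9.0000e-02  1.3521e+02] w 0.0854 F [-0.3 -0.3 -0.8] q0,q5 [ 0.35 -0.44]
   [0.0885, 0.0973, 0.1194, -0.1, 0.1, 0.2]
   [0.0887, 0.0975, 0.2354, -0.1, 0.1, 0.2]
```

```bash
python3 -m crank '[0.088,0.097,0.12,0,0,0, 0.088,0.097,0.12,0,0,0, 0.088,0.097,0.12,0,0,0, 0.088,0.097,0.12,0,0,0, 0.088,0.097,0.12,0,0,0, 0.088,0.097,0.12,0,0,0]'
python3 - <<'E'
from h import *
rel((.455,.329,.064,135))
snap('wrist','w3')
E
```

```text
time: 2.65
tool_pos: [0.4558, 0.3272, 0.1803]
eef_rot: [-3.141, 0.002, 2.358]
wrist_force: [0.9, -0.3, 0.9]
gripper_width: 0.0858
t 2.65 pos [0.4558 0.3272 0.1803] rpy [-1.7998e+02  1.3000e-01  1.3509e+02] w 0.0858 F [ 0.9 -0.3  0.9] q0,q5 [ 0.56 -0.22]
   [0.0021, 0.0007, 0.1163, -0.0, 0.1, 0.1]
```

View pics/w3.png

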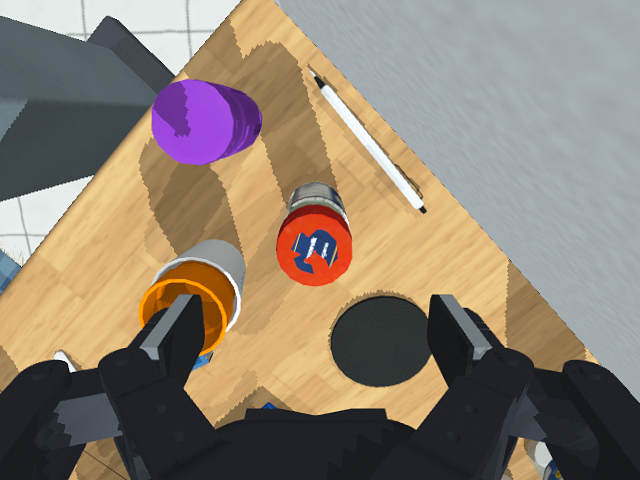

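w3: red lid top at (315,247), on the jaw centre line. Purple (198,122) and the cup are clear of the finger paths. Checking the position.

Run:
```python
from h import *
X=px2w('w3',[[315,247],[198,123],[184,317]],[.109,.109,.09]);print(X.round(4))
rel((X[0][0],X[0][1],.064,135))
```

```text
[[0.4534 0.3291 0.109 ]
 [0.3636 0.334  0.109 ]
 [0.4321 0.2297 0.09  ]]
t 2.7 pos [0.4563 0.3272 0.1815] rpy [1.7990e+02 1.5000e-01 1.3506e+02] w 0.0853 F [-0.1  0.5  1.6] q0,q5 [ 0.56 -0.22]
   [0.0037, -0.0008, 0.1175, 0.1, 0.2, 0.1]
```

Consistent within 2 mm. I'll descend, close and lift slightly.

```bash
python3 -m crank '[0.003,-0.001,0.03,0,0,0, 0.003,-0.001,0.06,0,0,0, 0.003,-0.001,0.09,0,0,0, 0.003,-0.001,0.117,0,0,0, 0.003,-0.001,0.117,0,0,0]' && python3 -m crank '[0,0,0,0,0,0, 0,0,0,0,0,0, 0,0,0,0,0,0, 0,0,0,0,0,0, 0,0,0,0,0,0, 0,0,0,0,0,0, 0,0,0,0,0,0]' 0 40
python3 -m crank '[0,0,-0.03,0,0,0, 0,0,-0.06,0,0,0, 0,0,-0.1,0,0,0, 0,0,-0.14,0,0,0, 0,0,-0.14,0,0,0]'
python3 - <<'E'
from h import *
rel((.45,.02,.20,100),(.4327,-.2065,.20,80),(.4327,-.2065,.072,80))
E
```

```text
time: 3.2
tool_pos: [0.4519, 0.3276, 0.0606]
eef_rot: [-3.137, 0.001, 2.357]
wrist_force: [-0.7, -0.2, 0.0]
gripper_width: 0.0854
time: 3.9
tool_pos: [0.4538, 0.3306, 0.0659]
eef_rot: [3.137, 0.003, 2.36]
wrist_force: [-1.2, -2.4, 5.9]
gripper_width: 0.0436
time: 4.4
tool_pos: [0.4545, 0.3316, 0.2117]
eef_rot: [3.128, 0.004, 2.36]
wrist_force: [0.3, 0.2, -1.1]
gripper_width: 0.0434
t 4.4 pos [0.4545 0.3316 0.2117] rpy [179.24   0.26 135.2 ] w 0.0434 F [ 0.3  0.2 -1.1] q0,q5 [ 0.57 -0.22]
   [-0.2163, -0.2244, 0.0097, 0.8, 0.0, 35.2]
   [-0.3636, -0.3973, 0.0081, 0.8, -0.1, 55.2]
   [-0.363, -0.399, 0.1361, 0.8, -0.1, 55.2]
```

```bash
python3 -m crank '[-0.03,-0.033,0,0,0,5, -0.07,-0.075,0,0,0,12, -0.1,-0.11,0,0,0,18, -0.135,-0.147,0,0,0,24, -0.17,-0.185,0,0,0,30, -0.2,-0.22,0,0,0,35, -0.235,-0.257,0,0,0,40, -0.268,-0.293,0.003,0,0,45, -0.3,-0.328,0.005,0.4,0,50, -0.33,-0.36,0.008,0.8,0,55]'
python3 -m crank '[-0.035,-0.012,0,0,0,0, -0.035,-0.012,0,0,0,0, -0.035,-0.012,0,0,0,0, -0.035,-0.012,0,0,0,0]'
python3 - <<'E'
from h import *
rel((.4327,-.2065,.20,80),(.4327,-.2065,.073,80))
snap('wrist','w4');snap('scene','s4');
crop('scene0','tmp',0,0,10,10,1)
b=cv2.imread('pics/s4.png')[150:330,300:500]; a=cv2.imread('pics/w4.png')
cv2.imwrite('pics/v4.png',np.hstack([cv2.resize(a,(480,360)),cv2.resize(b,None,fx=1.6,fy=2)[:360]]))
E
```

```text
time: 5.4
tool_pos: [0.4322, -0.1601, 0.1954]
eef_rot: [-3.132, 0.007, 1.395]
wrist_force: [0.2, 0.4, -1.7]
gripper_width: 0.0435
time: 5.8
tool_pos: [0.4154, -0.1894, 0.1957]
eef_rot: [-3.131, 0.006, 1.4]
wrist_force: [-0.6, -0.3, -1.2]
gripper_width: 0.0433
t 5.8 pos [ 0.4154 -0.1894  0.1957] rpy [-179.42    0.36   80.24] w 0.0433 F [-0.6 -0.3 -1.2] q0,q5 [-0.5  -0.33]
   [-0.0139, 0.0199, -0.0044, -0.6, 0.4, 0.2]
   [-0.0131, 0.0212, 0.1226, -0.6, 0.4, 0.2]
```

View pics/v4.png

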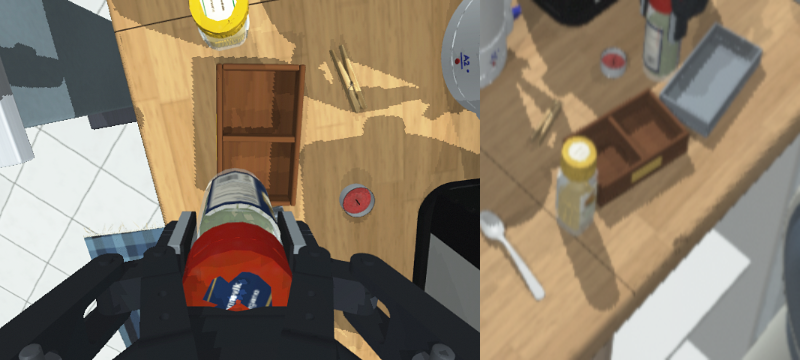

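The jar hangs upright in the jaws and the tray is visible below (corners at full-res (289,85), (407,87), (395,273); divider (292,181)-(397,185)).

Run:
```python
from h import *
X=px2w('w4',[[289,85],[407,87],[395,273],[292,181],[397,185]],[.03,.03,.03,.028,.028])[:,:2];print(X.round(4).tolist())
c=X[3:].mean(0);a=X[0]-0;e=(X[1]-X[0]);e/=np.linalg.norm(e);print(c,np.degrees(np.arctan2(e[1],e[0])), 'diag c',(X[0]+X[2])/2)
b=c.copy();print(c+np.array([[.0,0]]))
rel((.4327,-.2065,.12,80),(.4327,-.2065,.074,80))
```

```text
[[0.4099, -0.0931], [0.4947, -0.1088], [0.4696, -0.2534], [0.3988, -0.1633], [0.4796, -0.1801]]
[ 0.43921152 -0.17172827] -10.483723491855416 diag c [ 0.43975358 -0.17325487]
[[ 0.43921152 -0.17172827]]
t 5.9 pos [ 0.4156 -0.1891  0.1958] rpy [-179.42    0.38   80.31] w 0.0432 F [-0.   0.1 -2.4] q0,q5 [-0.49 -0.33]
   [-0.0137, 0.0206, 0.0757, -0.6, 0.4, 0.3]
   [-0.0134, 0.021, 0.1217, -0.6, 0.4, 0.3]
```

```bash
python3 -m crank '[-0.0145,0.021,0,-0.6,0.4,0, -0.0145,0.021,0.03,-0.6,0.4,0, -0.0145,0.021,0.06,-0.6,0.4,0, -0.0145,0.021,0.08,-0.6,0.4,0, -0.0145,0.021,0.095,-0.6,0.4,0, -0.0145,0.021,0.108,-0.6,0.4,0, -0.0145,0.021,0.116,-0.6,0.4,0, -0.0145,0.021,0.116,-0.6,0.4,0, -0.0145,0.021,0.116,-0.6,0.4,0]'
python3 - <<'E'
from h import *
rel((.4327,-.2075,.074,80))
E
```

```text
time: 6.8
tool_pos: [0.4324, -0.2088, 0.0805]
eef_rot: [3.14, 0.0, 1.4]
wrist_force: [0.1, -0.3, -1.9]
gripper_width: 0.0436
t 6.8 pos [ 0.4324 -0.2088  0.0805] rpy [1.7993e+02 2.0000e-02 8.0190e+01] w 0.0436 F [ 0.1 -0.3 -1.9] q0,q5 [-0.52 -0.35]
   [0.0014, 0.0001, 0.0065, 0.1, 0.0, 0.2]
```

```bash
python3 -m crank '[0.001,0,0.004,0,0,0, 0.001,0,0.006,0,0,0, 0.001,0,0.008,0,0,0, 0.001,0,0.008,0,0,0]'
```

```text
time: 7.2
tool_pos: [0.4323, -0.2078, 0.072]
eef_rot: [3.141, 0.0, 1.399]
wrist_force: [-0.4, -0.6, -0.2]
gripper_width: 0.0433
```

```bash
python3 -m crank '[0,0,0,0,0,0, 0,0,0,0,0,0, 0,0,0,0,0,0, 0,0,0,0,0,0, 0,0,0,0,0,0]' 1
python3 -m crank '[0,0,-0.03,0,0,0, 0,0,-0.07,0,0,0, 0,0,-0.11,0,0,0, 0,0,-0.11,0,0,0]'
python3 - <<'E'
from h import *
snap('wrist','w5')
rel((.423,-.055,.18,55),(.423,-.055,.18,80))
E
```

```text
time: 7.7
tool_pos: [0.4322, -0.2077, 0.0716]
eef_rot: [3.142, -0.0, 1.399]
wrist_force: [0.0, 0.6, -0.0]
gripper_width: 0.0853
time: 8.1
tool_pos: [0.4343, -0.2089, 0.1886]
eef_rot: [3.131, 0.004, 1.399]
wrist_force: [-0.2, -1.1, 0.6]
gripper_width: 0.0853
t 8.15 pos [ 0.4335 -0.2085  0.1854] rpy [1.7963e+02 1.3000e-01 8.0190e+01] w 0.0855 F [-0.6 -0.5 -0.8] q0,q5 [-0.52 -0.35]
   [0.1494, -0.0365, 0.0048, 0.4, 0.0, 25.2]
   [0.1494, -0.0365, 0.0048, 0.4, 0.1, 0.2]
```

View pics/w5.png

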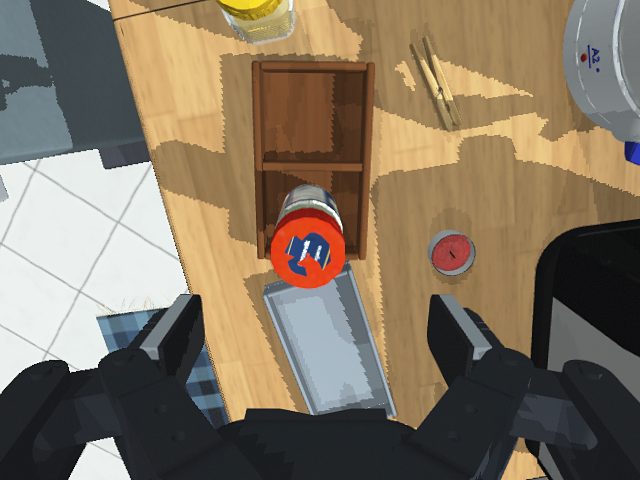

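Red jar is upright in its bay. Yellow next: a straight shift at the same yaw, taking the jar at the same height.

```bash
python3 -m crank '[0.05,-0.012,0,0.4,0,0, 0.1,-0.024,0.004,0.4,0,0, 0.1495,-0.0365,0.005,0.4,0,0, 0.1495,-0.0365,0.005,0.4,0,0, 0.1495,-0.0365,0.005,0.4,0,0]'
python3 - <<'E'
from h import *
snap('wrist','w6'); a=cv2.imread('pics/w6.png')
hsv=cv2.cvtColor(a,cv2.COLOR_BGR2HSV); m=cv2.inRange(hsv,(20,150,120),(33,255,255))
n,l,s,c=cv2.connectedComponentsWithStats(m); i=1+np.argmax(s[1:,4]); print(s[i],c[i])
x,y,w,h=s[i][:4]; print(px2w('w6',[[x+w/2,y+h/2],[x,y+h/2],[x+w,y+h/2],[x+w/2,y+h-w/2]],.1)[:,:2].round(4).tolist())
rel((.4235,-.055,.06,80))
E
```

```text
time: 8.65
tool_pos: [0.4213, -0.0531, 0.1755]
eef_rot: [-3.133, 0.0, 1.403]
wrist_force: [-0.7, -1.2, -0.5]
gripper_width: 0.0854
[ 285  209   74   79 3099] [321.65246854 245.7231365 ]
[[0.4237, -0.0531], [0.4028, -0.0496], [0.4445, -0.0566], [0.4234, -0.0546]]
t 8.7 pos [ 0.4214 -0.0542  0.1757] rpy [-1.7953e+02  3.0000e-02  8.0260e+01] w 0.0853 F [ 0.3 -0.7  0.7] q0,q5 [-0.21 -0.04]
   [-0.0004, 0.0031, 0.1157, -0.5, 0.0, 0.3]
```

```bash
python3 -m crank '[0,0.002,0.03,-0.4,0,0, 0,0.002,0.06,-0.4,0,0, 0,0.002,0.09,-0.4,0,0, 0,0.002,0.113,-0.4,0,0, 0,0.002,0.113,-0.4,0,0]' && python3 -m crank '[0,0,0,0,0,0, 0,0,0,0,0,0, 0,0,0,0,0,0, 0,0,0,0,0,0, 0,0,0,0,0,0, 0,0,0,0,0,0, 0,0,0,0,0,0]' 0 40
python3 -m crank '[0,0,-0.03,0,0,0, 0,0,-0.06,0,0,0, 0,0,-0.08,0,0,0, 0,0,-0.08,0,0,0]'
python3 - <<'E'
from h import *
rel((.4454,-.1366,.14,80),(.4454,-.1366,.07,80))
E
```

```text
time: 9.2
tool_pos: [0.4204, -0.0555, 0.0593]
eef_rot: [-3.134, 0.0, 1.397]
wrist_force: [-0.6, 0.7, -0.7]
gripper_width: 0.0856
time: 9.9
tool_pos: [0.4241, -0.0549, 0.0658]
eef_rot: [3.138, 0.001, 1.4]
wrist_force: [-0.3, -0.2, 4.9]
gripper_width: 0.0437
time: 10.3
tool_pos: [0.4245, -0.0546, 0.1474]
eef_rot: [3.135, 0.0, 1.4]
wrist_force: [-0.6, -0.5, -1.8]
gripper_width: 0.0436
t 10.3 pos [ 0.4245 -0.0546  0.1474] rpy [1.7962e+02 1.0000e-02 8.0200e+01] w 0.0436 F [-0.6 -0.5 -1.8] q0,q5 [-0.21 -0.04]
   [-0.0772, 0.0345, 0.0076, 0.4, 0.0, 0.2]
   [-0.0772, 0.034, 0.0776, 0.4, 0.0, 0.2]
```

```bash
python3 -m crank '[-0.03,0.013,0,0,0,0, -0.06,0.026,0,0,0,0, -0.0775,0.0345,0,0.4,0,0, -0.0775,0.0345,0.02,0.4,0,0, -0.0775,0.0345,0.04,0.4,0,0, -0.0775,0.0345,0.055,0.4,0,0, -0.0775,0.0345,0.066,0.4,0,0, -0.0775,0.0345,0.066,0.4,0,0]'
python3 - <<'E'
from h import *
rel((.4454,-.1366,.0715,80))
E
```

```text
time: 11.1
tool_pos: [0.4425, -0.136, 0.0753]
eef_rot: [-3.131, -0.001, 1.4]
wrist_force: [-0.4, 0.1, -0.4]
gripper_width: 0.0438
t 11.1 pos [ 0.4425 -0.136   0.0753] rpy [-1.7939e+02 -5.0000e-02  8.0210e+01] w 0.0438 F [-0.4  0.1 -0.4] q0,q5 [-0.37 -0.2 ]
   [-0.0001, 0.003, 0.0037, -0.6, -0.0, 0.2]
```

```bash
python3 -m crank '[0,0.002,0.003,-0.5,0,0, 0,0.002,0.005,-0.5,0,0, 0,0.002,0.005,-0.5,0,0]' && python3 -m crank '[0,0,0,0,0,0, 0,0,0,0,0,0, 0,0,0,0,0,0, 0,0,0,0,0,0, 0,0,0,0,0,0]' 1
python3 -m crank '[0,0,-0.03,0,0,0, 0,0,-0.07,0,0,0, 0,0,-0.11,0,0,0, 0,0,-0.11,0,0,0]'
python3 - <<'E'
from h import *
snap('wrist','w7')
rel((.445,.038,.18,80),(.445,.038,.12,80))
E
```

```text
time: 11.4
tool_pos: [0.4459, -0.137, 0.0731]
eef_rot: [3.139, 0.0, 1.4]
wrist_force: [0.2, -0.5, -0.8]
gripper_width: 0.0441
time: 11.9
tool_pos: [0.4456, -0.137, 0.0727]
eef_rot: [3.14, -0.0, 1.399]
wrist_force: [-0.4, 0.4, -0.3]
gripper_width: 0.0855
time: 12.3
tool_pos: [0.4476, -0.1378, 0.1895]
eef_rot: [3.129, 0.002, 1.4]
wrist_force: [0.7, 0.2, 1.1]
gripper_width: 0.0853
t 12.35 pos [ 0.4468 -0.1375  0.1863] rpy [1.7952e+02 7.0000e-02 8.0190e+01] w 0.0856 F [-0.7 -0.7 -1.3] q0,q5 [-0.37 -0.2 ]
   [0.1726, -0.0317, 0.0058, 0.5, 0.1, 0.2]
   [0.1727, -0.0322, 0.0658, 0.5, 0.1, 0.2]
```

View pics/w7.png

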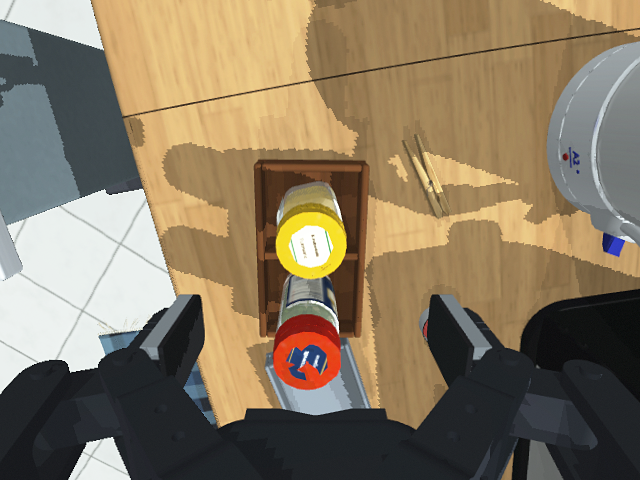

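Both jars stand upright in their bays. Spoon next; I also re-measure the cutlery tray from w5 (corners (264,293), (350,265), (396,413)).

```bash
python3 - <<'E'
from h import *
X=px2w('w5',[[264,293],[350,265],[396,413]],.022)[:,:2];d=np.diff(X,axis=0)
print(X.round(4).tolist(),np.linalg.norm(d,axis=1),np.degrees(np.arctan2(d[:,1],d[:,0])),(X[0]+X[2])/2)
rel((.445,.038,.15,171))
E
python3 -m crank '[0.045,-0.008,0,0,0,-8.5, 0.09,-0.016,0.01,0,0,-17, 0.13,-0.024,0.02,0,0,-25, 0.1727,-0.032,0.03,0,0,-33, 0.1727,-0.032,0.036,0,0,-41, 0.1727,-0.032,0.036,0,0,-50, 0.1727,-0.032,0.036,0,0,-58, 0.1727,-0.032,0.036,0,0,-66, 0.1727,-0.032,0.036,0,0,-74, 0.1727,-0.032,0.036,0,0,-82]'
python3 -m crank '[0,0,0,0,0,-8.5, 0,0,0,0,0,-8.5, 0,0,0,0,0,-8.5]'
python3 - <<'E'
from h import *
snap('wrist','w8')
rel((.445,.038,.02,171))
E
```

```text
[[0.3798, -0.2728], [0.4557, -0.2602], [0.4778, -0.4205]] [0.07694932 0.16178606] [  9.44963232 -82.16247333] [ 0.42879898 -0.34665659]
t 12.35 pos [ 0.4468 -0.1375  0.1863] rpy [1.7952e+02 7.0000e-02 8.0190e+01] w 0.0856 F [-0.7 -0.7 -1.3] q0,q5 [-0.37 -0.2 ]
   [0.1726, -0.032, 0.0358, 0.3, 0.4, -90.8]
time: 13.35
tool_pos: [0.4427, 0.0387, 0.1448]
eef_rot: [-3.141, -0.001, 2.837]
wrist_force: [0.2, -1.3, 0.2]
gripper_width: 0.0854
time: 13.65
tool_pos: [0.4429, 0.0387, 0.1455]
eef_rot: [-3.141, 0.0, 2.975]
wrist_force: [0.2, 0.6, -0.1]
gripper_width: 0.0853
t 13.7 pos [0.443  0.0387 0.1457] rpy [-1.7999e+02  3.0000e-02  1.7048e+02] w 0.0852 F [ 0.2 -0.5 -0.6] q0,q5 [ 0.01 -1.39]
   [-0.002, -0.0003, 0.1257, -0.0, 0.0, -0.5]
```

View pics/w8.png

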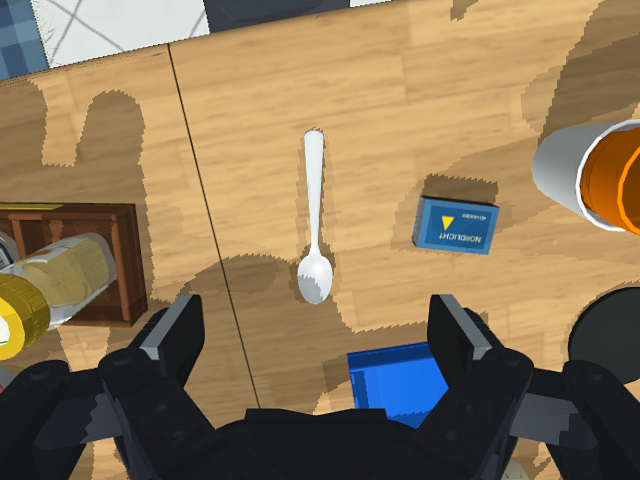

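w8: spoon from (314,130) to (316,303), centred between the jaws. Matchbox corners (421,197), (498,207), (490,254), (414,245).

```bash
python3 - <<'E'
from h import *
X=px2w('w8',[[314,130],[316,303]],.005)[:,:2];print(X.round(4).tolist(),X.mean(0),np.linalg.norm(X[1]-X[0]))
X=px2w('w8',[[421,197],[498,207],[490,254],[414,245]],.015)[:,:2];d=np.roll(X,-1,0)-X
print(X.mean(0),np.linalg.norm(d,axis=1).round(4),np.degrees(np.arctan2(d[:,1],d[:,0])).round(1))
E
python3 -m crank '[-0.002,0,0.03,0,0,0, -0.002,0,0.06,0,0,0, -0.002,0,0.09,0,0,0, -0.002,0,0.115,0,0,0, -0.002,0,0.124,0,0,0, -0.002,0,0.128,0,0,0, -0.002,0,0.128,0,0,0]'
```

```text
[[0.3796, 0.0488], [0.5095, 0.0285]] [0.44459192 0.03863823] 0.1314924065070405
[0.4614138  0.13797427] [0.0561 0.0354 0.0573 0.0354] [  73.3  -11.4 -106.6  166.7]
time: 14.4
tool_pos: [0.4458, 0.0383, 0.0191]
eef_rot: [3.141, 0.002, 2.978]
wrist_force: [0.4, -0.3, -0.3]
gripper_width: 0.0854
```

```bash
python3 -m crank '[0,0,0.003,0,0,0, 0,0,0.0045,0,0,0, 0,0,0.0045,0,0,0]' && python3 -m crank '[0,0,0,0,0,0, 0,0,0,0,0,0, 0,0,0,0,0,0, 0,0,0,0,0,0, 0,0,0,0,0,0, 0,0,0,0,0,0, 0,0,0,0,0,0, 0,0,0,0,0,0, 0,0,0,0,0,0, 0,0,0,0,0,0]' 0 30
```

```text
time: 14.7
tool_pos: [0.4459, 0.0384, 0.0146]
eef_rot: [3.141, 0.003, 2.979]
wrist_force: [-0.2, -0.6, 0.8]
gripper_width: 0.0855
time: 15.7
tool_pos: [0.4457, 0.0383, 0.0143]
eef_rot: [3.141, 0.002, 2.979]
wrist_force: [0.1, -1.5, 3.2]
gripper_width: 0.0196
```

```bash
python3 -m crank '[0,0,0,0,0,0, 0,0,0,0,0,0, 0,0,0,0,0,0, 0,0,0,0,0,0]'
python3 - <<'E'
from h import *
snap('wrist','w9'); crop('w9','w9c',180,150,460,400,2.2)
E
```

```text
time: 16.1
tool_pos: [0.4457, 0.0383, 0.0143]
eef_rot: [3.141, 0.002, 2.979]
wrist_force: [-1.1, -0.5, 3.9]
gripper_width: 0.0199
```

View pics/w9c.png

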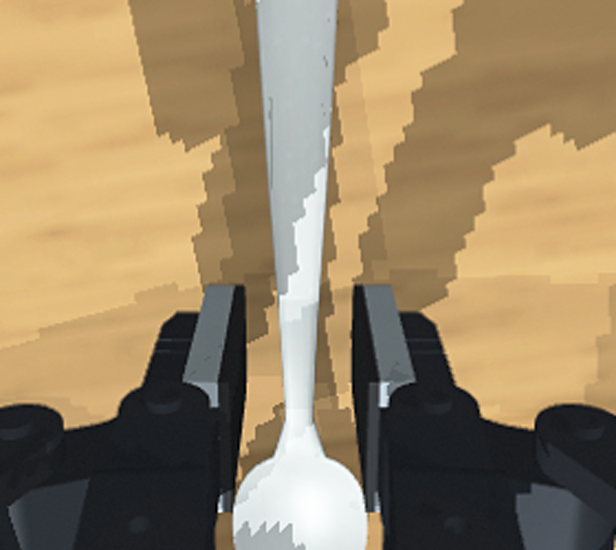

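The jaws stopped at 20 mm, so they may be bearing on the spoon. I'll lift and test.

```bash
python3 -m crank '[0,0,-0.02,0,0,0, 0,0,-0.05,0,0,0, 0,0,-0.09,0,0,0, 0,0,-0.13,0,0,0, 0,0,-0.17,0,0,0, 0,0,-0.17,0,0,0]'
python3 - <<'E'
from h import *
c=snap('wrist','w10')
print(w2px('w10',[[.445,.038,.005]]))
a=cv2.imread('pics/w10.png'); print(a[150:300:15,316].tolist())
rel((.426,-.343,.18,97))
E
```

```text
time: 16.75
tool_pos: [0.4474, 0.0384, 0.1901]
eef_rot: [3.14, 0.011, 2.979]
wrist_force: [0.5, 0.4, 0.4]
gripper_width: 0.0196
[[313.42638011 201.19804645]]
[[198, 201, 191], [199, 200, 190], [197, 198, 189], [194, 196, 187], [192, 195, 184], [191, 190, 183], [185, 184, 177], [193, 192, 184], [244, 245, 240], [236, 235, 229]]
t 16.8 pos [0.4465 0.0384 0.1869] rpy [179.94   0.41 170.69] w 0.0196 F [ 0.2  0.3 -1. ] q0,q5 [ 0.01 -1.4 ]
   [-0.0414, -0.3797, 0.0067, 0.3, 0.3, 73.7]
```

View pics/w10.png

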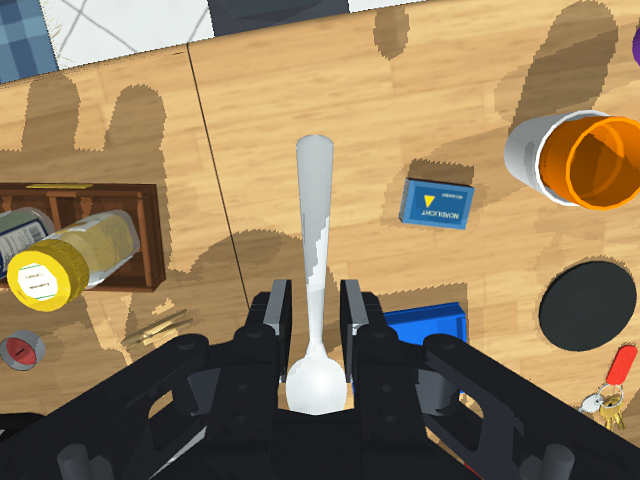

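Spoon is held. Carry it to the cutlery tray, turning to yaw 97°.

```bash
python3 -m crank '[-0.004,-0.038,0,0,0,8, -0.008,-0.076,0,0,0,16, -0.013,-0.115,0,0,0,24, -0.017,-0.154,0,0,0,32, -0.021,-0.19,0,0,0,40, -0.025,-0.23,0,0,0,48, -0.029,-0.27,0,0,0,56, -0.033,-0.31,0,0,0,64, -0.037,-0.35,0,0,0,72, -0.041,-0.379,0,0,0,73.7]'
python3 -m crank '[0,0,0,0,0,0, 0,0,0,0,0,0]'
python3 - <<'E'
from h import *
snap('wrist','w11');snap('side','s11')
a=cv2.imread('pics/w11.png');b=cv2.imread('pics/s11.png')[220:460,240:440]
cv2.imwrite('pics/v11.png',np.hstack([cv2.resize(a,(480,360)),cv2.resize(b,(300,360))]))
rel((.4265,-.3435,.06,97),(.4265,-.3435,.02,97))
E
```

```text
time: 17.8
tool_pos: [0.4231, -0.344, 0.1812]
eef_rot: [-3.141, -0.002, 1.687]
wrist_force: [-0.2, 1.0, 0.0]
gripper_width: 0.0197
time: 18.0
tool_pos: [0.4237, -0.342, 0.1817]
eef_rot: [-3.141, -0.003, 1.692]
wrist_force: [0.2, 1.4, 0.2]
gripper_width: 0.0194
t 18.1 pos [ 0.4243 -0.3411  0.1829] rpy [ 1.7996e+02 -8.0000e-02  9.7050e+01] w 0.0196 F [ 0.1  0.5 -0.3] q0,q5 [-0.74 -0.86]
   [-0.0028, 0.0018, 0.1229, 0.0, -0.1, 0.1]
   [-0.0029, 0.0018, 0.1629, 0.0, -0.1, 0.1]
```

View pics/v11.png

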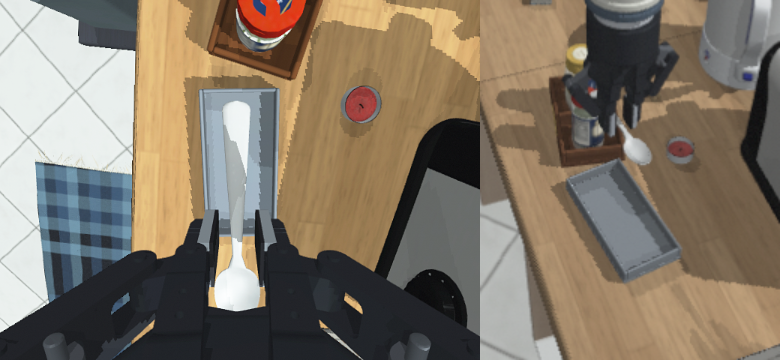

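Run:
```python
from h import *
X=px2w('w11',[[267,120],[372,117],[368,314],[275,314]],.022)[:,:2];d=np.roll(X,-1,0)-X
print(X.round(4).tolist(),X.mean(0),np.linalg.norm(d,axis=1).round(4),np.degrees(np.arctan2(d[:,1],d[:,0])).round(1))
```

```text
[[0.3792, -0.2758], [0.4553, -0.2644], [0.478, -0.4232], [0.3997, -0.4327]] [ 0.42803765 -0.34903978] [0.0769 0.1605 0.0789 0.1582] [   8.6  -81.9 -173.1   97.4]
```

```bash
python3 -m crank '[-0.005,0.002,0.02,0,0,-0.7, -0.005,0.002,0.05,0,0,-0.7, -0.005,0.002,0.08,0,0,-0.7, -0.005,0.002,0.11,0,0,-0.7, -0.005,0.002,0.13,0,0,-0.7, -0.005,0.002,0.145,0,0,-0.7, -0.005,0.002,0.155,0,0,-0.7, -0.005,0.002,0.16,0,0,-0.7, -0.005,0.002,0.16,0,0,-0.7]'
python3 -m crank '[0,0,0,0,0,0]'
```

```text
time: 19.0
tool_pos: [0.4274, -0.3468, 0.0241]
eef_rot: [3.14, 0.0, 1.705]
wrist_force: [-0.1, -0.3, 0.8]
gripper_width: 0.0198
time: 19.1
tool_pos: [0.4278, -0.3474, 0.0253]
eef_rot: [3.139, 0.002, 1.705]
wrist_force: [-0.9, -0.7, -0.2]
gripper_width: 0.0194
```

```bash
python3 -m crank '[-0,0,0.002,0,0,0, 0,0,0.004,0,0,0, 0,0,0.006,0,0,0, 0,0,0.006,0,0,0]'
```

```text
time: 19.5
tool_pos: [0.4274, -0.3472, 0.0184]
eef_rot: [3.14, 0.001, 1.705]
wrist_force: [0.4, 0.6, 0.8]
gripper_width: 0.0198
```

```bash
python3 -m crank '[0,0,0,0,0,0, 0,0,0,0,0,0, 0,0,0,0,0,0, 0,0,0,0,0,0]' 0.37
python3 -m crank '[0,0,-0.03,0,0,0, 0,0,-0.07,0,0,0, 0,0,-0.11,0,0,0, 0,0,-0.16,0,0,0, 0,0,-0.16,0,0,0]'
python3 - <<'E'
from h import *
snap('wrist','w13')
rel((.462,.139,.18,164),(.462,.139,.18,74))
E
```

```text
time: 19.9
tool_pos: [0.4272, -0.3469, 0.018]
eef_rot: [3.14, 0.0, 1.705]
wrist_force: [-0.4, -0.1, 0.1]
gripper_width: 0.0314
time: 20.4
tool_pos: [0.4292, -0.349, 0.1873]
eef_rot: [3.131, 0.011, 1.705]
wrist_force: [1.5, -0.3, 0.8]
gripper_width: 0.0313
t 20.45 pos [ 0.4285 -0.3483  0.1834] rpy [179.57   0.43  97.69] w 0.0317 F [ 0.5 -0.6 -0.5] q0,q5 [-0.74 -0.88]
   [0.4785, 0.0984, 0.0006, 0.1, 0.6, -66.3]
   [0.4785, 0.0984, 0.0006, 0.5, 0.3, 23.7]
```

```bash
python3 -m crank '[0.048,0.01,0,0,0,2.4, 0.096,0.02,0,0,0,4.8, 0.144,0.03,0,0,0,7.2, 0.19,0.039,0,0,0,9.6, 0.24,0.049,0,0,0,12, 0.287,0.059,0,0,0,14.4, 0.335,0.069,0,0,0,16.8, 0.383,0.079,0,0,0,19, 0.43,0.089,0,0.4,0.3,21, 0.4785,0.0985,0,0.4,0.3,23.7]' 0.7
python3 -m crank '[0,0,0,0,0,0, 0,0,0,0,0,0, 0,0,0,0,0,0]'
python3 - <<'E'
from h import *
snap('wrist','w14')
a=cv2.imread('pics/w13.png');b=cv2.imread('pics/w14.png')
cv2.imwrite('pics/v14.png',np.hstack([cv2.resize(a[:,160:480],(320,480))[:,:],b[:,100:580]]))
rel((.462,.139,.03,74))
E
```

```text
time: 21.45
tool_pos: [0.46, 0.1422, 0.1767]
eef_rot: [-3.134, -0.003, 1.29]
wrist_force: [1.0, -0.6, 0.5]
gripper_width: 0.0596
time: 21.75
tool_pos: [0.4604, 0.1394, 0.1772]
eef_rot: [-3.135, -0.003, 1.291]
wrist_force: [0.3, 0.3, 0.4]
gripper_width: 0.0597
t 21.8 pos [0.4606 0.1391 0.1775] rpy [-179.62   -0.18   73.9 ] w 0.0603 F [ 0.8 -0.8  0.4] q0,q5 [0.22 0.5 ]
   [-0.0002, 0.0024, 0.1475, -0.4, -0.2, -0.1]
```

View pics/v14.png

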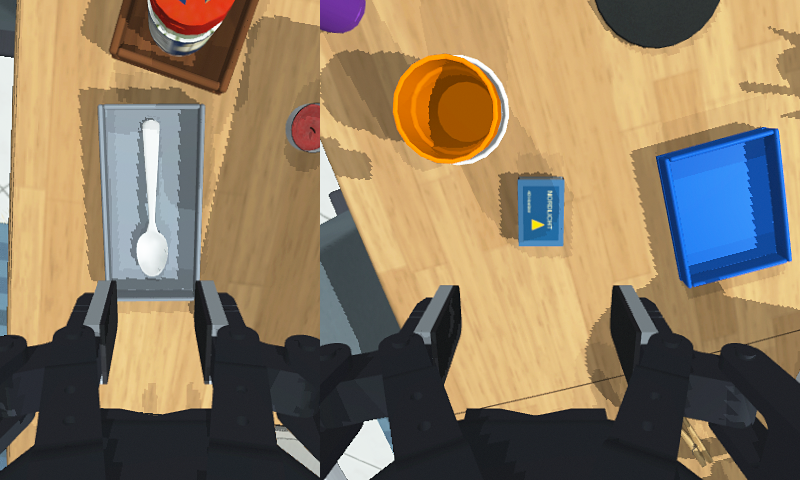

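Spoon lies flat in the tray. Matchbox (full-res centre (321,212)) is square to the jaws. Odds tray corners are (436,156), (556,128), (571,263), (467,287); orange rim at (227,110).

```bash
python3 - <<'E'
from h import *
print(px2w('w14',[[321,212],[227,110]],[.015,.09])[:,:2])
X=px2w('w14',[[436,156],[556,128],[571,263],[467,287]],.022)[:,:2];d=np.roll(X,-1,0)-X
print(X.mean(0),np.linalg.norm(d,axis=1).round(4),np.degrees(np.arctan2(d[:,1],d[:,0])).round(1))
E
python3 -m crank '[0,0.002,0.03,-0.4,0,0, 0,0.002,0.07,-0.4,0,0, 0,0.002,0.1,-0.4,0,0, 0,0.002,0.13,-0.4,0,0, 0,0.002,0.15,-0.4,0,0, 0,0.002,0.155,-0.4,0,0, 0,0.002,0.155,-0.4,0,0]'
python3 - <<'E'
from h import *
rel((.462,.1385,.019,74))
E
```

```text
[[0.46301282 0.13943096]
 [0.4334985  0.22682001]]
[0.60363735 0.10143593] [0.0908 0.111  0.087  0.1114] [ -2.3 -89.6 177.8  92.3]
time: 22.5
tool_pos: [0.4616, 0.1395, 0.0226]
eef_rot: [-3.141, -0.003, 1.289]
wrist_force: [-0.2, -0.2, 0.2]
gripper_width: 0.0596
t 22.5 pos [0.4616 0.1395 0.0226] rpy [-179.98   -0.18   73.88] w 0.0596 F [-0.2 -0.2  0.2] q0,q5 [0.22 0.5 ]
   [-0.0008, 0.0007, 0.0036, -0.0, -0.2, -0.1]
```

```bash
python3 -m crank '[0,0,0.003,0,0,0, 0,0,0.006,0,0,0, 0,0,0.006,0,0,0]' && python3 -m crank '[0,0,0,0,0,0, 0,0,0,0,0,0, 0,0,0,0,0,0, 0,0,0,0,0,0, 0,0,0,0,0,0, 0,0,0,0,0,0]' 0 25
python3 -m crank '[0,0,-0.02,0,0,0, 0,0,-0.05,0,0,0, 0,0,-0.08,0,0,0, 0,0,-0.08,0,0,0]'
python3 - <<'E'
from h import *
rel((.603,.103,.10,0))
E
```

```text
time: 22.8
tool_pos: [0.4622, 0.1407, 0.0177]
eef_rot: [3.14, -0.004, 1.291]
wrist_force: [-0.2, 0.0, -0.3]
gripper_width: 0.0601
time: 23.4
tool_pos: [0.4622, 0.1409, 0.0177]
eef_rot: [3.14, -0.005, 1.291]
wrist_force: [-0.1, 0.2, 6.5]
gripper_width: 0.0364
time: 23.8
tool_pos: [0.4636, 0.1409, 0.1014]
eef_rot: [3.135, -0.007, 1.291]
wrist_force: [0.7, -0.7, 0.4]
gripper_width: 0.0365
t 23.8 pos [0.4636 0.1409 0.1014] rpy [179.6   -0.41  73.99] w 0.0365 F [ 0.7 -0.7  0.4] q0,q5 [0.22 0.5 ]
   [0.002, 0.1444, 0.0024, 0.1, -0.6, 74.0]
```

```bash
python3 -m crank '[0,0.02,0,0,0,8, 0,0.04,0,0,0,16, 0,0.06,0,0,0,24, 0,0.08,0,0,0,32, 0,0.1,0,0,0,40, 0,0.12,0,0,0,48, 0,0.135,0,0,0,56, 0.002,0.1444,0,0,0,64, 0.002,0.1444,0,0,0,72, 0.002,0.1444,0,0,0,76]'
python3 - <<'E'
from h import *
rel((.603,.103,.0235,-2))
E
```

```text
time: 24.8
tool_pos: [0.6005, 0.1023, 0.095]
eef_rot: [-3.138, 0.001, -0.04]
wrist_force: [-0.6, 0.5, 0.4]
gripper_width: 0.0367
t 24.8 pos [0.6005 0.1023 0.095 ] rpy [-1.7982e+02  7.0000e-02 -2.3100e+00] w 0.0367 F [-0.6  0.5  0.4] q0,q5 [0.11 1.72]
   [0.0025, -0.0006, 0.0715, -0.2, 0.1, -0.3]
```

```bash
python3 -m crank '[0.001,0,0.02,0,0,0, 0.001,0,0.04,0,0,0, 0.001,0,0.055,0,0,0, 0.001,0,0.065,0,0,0, 0.001,0,0.07,0,0,0, 0.001,0,0.07,0,0,0, 0.001,0,0.07,0,0,0]'
```

```text
time: 25.5
tool_pos: [0.6026, 0.1028, 0.028]
eef_rot: [-3.138, -0.003, -0.035]
wrist_force: [0.5, 0.6, -0.0]
gripper_width: 0.0366
```

```bash
python3 -m crank '[0,0,0.003,0,0,0, 0,0,0.006,0,0,0, 0,0,0.006,0,0,0, 0,0,0.006,0,0,0]' && python3 -m crank '[0,0,0,0,0,0, 0,0,0,0,0,0, 0,0,0,0,0,0, 0,0,0,0,0,0]' 0.65
python3 -m crank '[0,0,-0.03,0,0,0, 0,0,-0.07,0,0,0, 0,0,-0.11,0,0,0, 0,0,-0.15,0,0,0, 0,0,-0.15,0,0,0]'
python3 - <<'E'
from h import *
snap('wrist','w15')
rel((.4335,.228,.20,90),(.4335,.228,.20,45))
E
```

```text
time: 25.9
tool_pos: [0.6027, 0.1028, 0.0218]
eef_rot: [-3.138, -0.003, -0.035]
wrist_force: [0.7, -0.0, 2.0]
gripper_width: 0.0365
time: 26.3
tool_pos: [0.602, 0.1027, 0.021]
eef_rot: [-3.138, -0.001, -0.035]
wrist_force: [-1.0, -0.5, -0.1]
gripper_width: 0.0556
time: 26.8
tool_pos: [0.6044, 0.1025, 0.1795]
eef_rot: [-3.136, -0.014, -0.035]
wrist_force: [0.5, -0.0, -0.1]
gripper_width: 0.0555
t 26.85 pos [0.6035 0.1024 0.1758] rpy [-179.73   -0.54   -2.01] w 0.0554 F [ 0.3  0.  -0.5] q0,q5 [0.11 1.72]
   [-0.1741, -0.1197, -0.0252, 0.2, -0.6, -92.0]
   [-0.1741, -0.1197, -0.0252, -0.0, -0.6, -47.0]
```

```bash
python3 -m crank '[-0.035,-0.024,-0.01,0,0,-8, -0.07,-0.048,-0.02,0,-0.3,-16, -0.105,-0.072,-0.025,0,-0.6,-24, -0.14,-0.096,-0.025,0,-0.6,-32, -0.174,-0.12,-0.025,0,-0.6,-40, -0.174,-0.12,-0.025,0,-0.6,-47, -0.174,-0.12,-0.025,0,-0.6,-47, -0.174,-0.12,-0.025,0,-0.6,-47]' 1
python3 - <<'E'
from h import *
for k in range(1): snap('wrist','w16')
a=cv2.imread('pics/w16.png'); hsv=cv2.cvtColor(a,cv2.COLOR_BGR2HSV)
def blob(m):
    cs,_=cv2.findContours(m,cv2.RETR_EXTERNAL,cv2.CHAIN_APPROX_NONE); c=max(cs,key=cv2.contourArea); return c
c=blob(cv2.inRange(hsv,(6,150,60),(16,255,255))); h=cv2.convexHull(c); x,y,w,hh=cv2.boundingRect(c); print('orange',x,y,w,hh,cv2.fitEllipse(h))
e=cv2.fitEllipse(h); X=px2w('w16',[[x+w/2,y+hh/2],[x,y+hh/2],[x+w,y+hh/2],list(e[0])],.09)[:,:2]; print(X.round(4).tolist())
m=cv2.inRange(a,(0,0,0),(55,55,55)); m[290:,:]=0
c=blob(m); print('mat',cv2.boundingRect(c),cv2.contourArea(c)); 
X=px2w('w16',[list(cv2.fitEllipse(c)[0])],.005);print(X)
rel((X[0,0],X[0,1],.2,45),(.433,.228,.078,45))
E
```

```text
time: 27.65
tool_pos: [0.4321, 0.2279, 0.1953]
eef_rot: [-3.136, 0.007, 0.782]
wrist_force: [0.8, -0.7, -0.5]
gripper_width: 0.085
orange 278 191 84 81 ((319.0218505859375, 230.88291931152344), (80.00096893310547, 83.35445404052734), 92.65259552001953)
[[0.4333, 0.227], [0.4142, 0.2462], [0.4523, 0.2079], [0.4331, 0.2278]]
mat (353, 0, 124, 78) 7701.0
[[0.57857799 0.27007869 0.005     ]]
t 27.7 pos [0.4323 0.2277 0.1954] rpy [-179.68    0.39   44.77] w 0.0855 F [-0.3 -0.2 -0.1] q0,q5 [0.41 1.2 ]
   [0.1336, 0.0729, -0.0059, -0.3, 0.4, -0.2]
   [0.0015, 0.0009, 0.1174, -0.3, 0.4, -0.2]
```

```bash
python3 -m crank '[0.001,0.001,0.03,-0.3,0.4,0, 0.001,0.001,0.06,-0.3,0.4,0, 0.001,0.001,0.085,-0.3,0.4,0, 0.001,0.001,0.1,-0.3,0.4,0, 0.001,0.001,0.11,-0.3,0.4,0, 0.001,0.001,0.113,-0.3,0.4,0, 0.001,0.001,0.113,-0.3,0.4,0, 0.001,0.001,0.113,-0.3,0.4,0]'
python3 - <<'E'
from h import *
rel((.433,.2275,.078,45))
E
```

```text
time: 28.5
tool_pos: [0.4334, 0.2284, 0.0847]
eef_rot: [3.141, -0.003, 0.785]
wrist_force: [0.2, 0.4, 0.2]
gripper_width: 0.0854
t 28.5 pos [0.4334 0.2284 0.0847] rpy [179.96  -0.2   44.97] w 0.0854 F [0.2 0.4 0.2] q0,q5 [0.42 1.2 ]
   [-0.001, 0.0003, 0.0067, 0.0, -0.2, -0.0]
```

```bash
python3 -m crank '[-0.0005,0,0.003,0,0,0, -0.0005,0,0.006,0,0,0, -0.0005,0,0.006,0,0,0]' && python3 -m crank '[0,0,0,0,0,0, 0,0,0,0,0,0, 0,0,0,0,0,0, 0,0,0,0,0,0, 0,0,0,0,0,0]' 0 25
python3 -m crank '[0,0,-0.008,0,0,0, 0,0,-0.016,0,0,0, 0,0,-0.025,0,0,0, 0,0,-0.035,0,0,0, 0,0,-0.035,0,0,0]'
python3 - <<'E'
from h import *
rel((.433,.2275,.2,45)); snap('side','s17'); snap('scene','s18'); snap('wrist','w18')
b=cv2.imread('pics/s18.png')[200:440,150:400]; 
a=cv2.imread('pics/s17.png')[100:300,200:450]
cv2.imwrite('pics/v18.png',np.hstack([cv2.resize(b,(400,384)),cv2.resize(a,(400,384))]))
E
```

```text
time: 28.8
tool_pos: [0.4322, 0.2278, 0.077]
eef_rot: [-3.142, -0.001, 0.785]
wrist_force: [-0.3, -0.5, -0.3]
gripper_width: 0.0854
time: 29.3
tool_pos: [0.4326, 0.2279, 0.0777]
eef_rot: [3.141, -0.002, 0.785]
wrist_force: [1.2, 0.3, 2.4]
gripper_width: 0.0581
time: 29.8
tool_pos: [0.4332, 0.2282, 0.1147]
eef_rot: [3.14, -0.005, 0.785]
wrist_force: [0.7, -0.1, -0.4]
gripper_width: 0.0579
t 29.8 pos [0.4332 0.2282 0.1147] rpy [179.93  -0.27  44.99] w 0.0579 F [ 0.7 -0.1 -0.4] q0,q5 [0.41 1.2 ]
   [-0.0002, 0.0005, -0.0853, 0.1, -0.3, -0.0]
```

```bash
python3 -m crank '[0,0,-0.03,0,0,0, 0,0,-0.06,0,0,0, 0,0,-0.075,0,0,0, 0,0,-0.075,0,0,0]'
python3 - <<'E'
from h import *
snap('scene','s19')
a=cv2.imread('pics/scene0.png').astype(int);b=cv2.imread('pics/s19.png').astype(int)
u=w2px('scene0',[[.4328,.2283,0],[.4328,.2283,.062]]);print(u)
d=np.abs(a-b).sum(2)
for r in range(320,356,5): print(r,d[r,232:270:4].tolist(), b[r,236:268:8].tolist())
rel((.5885,.2815,.15,45),(.5885,.2815,.09,45))
E
```

```text
time: 30.35
tool_pos: [0.4331, 0.2281, 0.1895]
eef_rot: [3.14, -0.005, 0.785]
wrist_force: [-0.4, -0.2, 0.5]
gripper_width: 0.0581
[[250.56722765 336.56523825]
 [247.98861835 316.77774891]]
320 [69, 163, 167, 173, 173, 203, 245, 238, 125, 25] [[132, 134, 132], [135, 136, 135], [164, 167, 164], [162, 163, 163]]
325 [2, 144, 163, 163, 163, 162, 182, 255, 8, 27] [[122, 123, 122], [136, 136, 136], [137, 137, 136], [172, 173, 170]]
330 [13, 35, 233, 163, 142, 184, 157, 20, 24, 28] [[176, 177, 176], [158, 159, 157], [185, 187, 187], [130, 132, 130]]
335 [27, 22, 28, 28, 25, 32, 28, 21, 20, 20] [[147, 150, 151], [155, 156, 155], [146, 148, 147], [130, 130, 129]]
340 [19, 26, 27, 22, 31, 31, 24, 22, 18, 17] [[117, 146, 171], [157, 158, 157], [146, 149, 147], [128, 129, 128]]
345 [26, 25, 24, 25, 28, 26, 27, 16, 15, 24] [[106, 142, 175], [157, 159, 157], [148, 150, 148], [92, 106, 118]]
350 [25, 24, 17, 19, 21, 20, 21, 21, 14, 13] [[112, 150, 183], [72, 95, 116], [81, 107, 129], [73, 96, 114]]
355 [24, 29, 15, 16, 16, 20, 19, 18, 10, 14] [[110, 147, 180], [79, 105, 127], [76, 100, 119], [73, 95, 113]]
t 30.4 pos [0.4325 0.2278 0.1875] rpy [ 1.7997e+02 -1.5000e-01  4.4990e+01] w 0.058 F [-0.6  0.5 -1.2] q0,q5 [0.41 1.2 ]
   [0.1481, 0.0723, 0.0379, 0.0, -0.2, -0.0]
   [0.148, 0.0722, 0.0979, 0.0, -0.2, -0.0]
```

White cup's foot is unchanged in the picture, so only the orange cup came up. Carry it to the mat.

```bash
python3 -m crank '[0.037,0.018,0,0,0,0, 0.074,0.036,0,0,0,0, 0.111,0.054,0,0,0,0, 0.148,0.072,0.01,0,0,0, 0.148,0.072,0.04,0,0,0, 0.148,0.072,0.07,0,0,0, 0.148,0.072,0.09,0,0,0, 0.148,0.072,0.105,0,0,0, 0.148,0.072,0.105,0,0,0, 0.148,0.072,0.105,0,0,0]'
python3 - <<'E'
from h import *
snap('wrist','w20'); a=cv2.imread('pics/w20.png'); m=cv2.inRange(a,(0,0,0),(55,55,55))
rel((.5885,.2815,.063,45))
E
```

```text
time: 31.4
tool_pos: [0.5877, 0.2814, 0.0824]
eef_rot: [-3.141, -0.001, 0.785]
wrist_force: [-0.2, 0.2, -0.1]
gripper_width: 0.058
t 31.45 pos [0.5883 0.2817 0.0837] rpy [179.96  -0.18  44.99] w 0.0587 F [0.  0.2 0.2] q0,q5 [0.39 1.18]
   [-0.0001, 0.0002, 0.0207, 0.0, -0.2, -0.0]
```

```bash
python3 -m crank '[0,0,0.007,0,0,0, 0,0,0.013,0,0,0, 0,0,0.017,0,0,0, 0,0,0.019,0,0,0, 0,0,0.019,0,0,0, 0,0,0.019,0,0,0]'
python3 -m crank '[0,0,0.0015,0,0,0, 0,0,0.0015,0,0,0]'
```

```text
time: 32.05
tool_pos: [0.588, 0.2815, 0.0637]
eef_rot: [3.142, -0.002, 0.785]
wrist_force: [0.3, 0.0, -0.0]
gripper_width: 0.0582
time: 32.25
tool_pos: [0.5883, 0.2817, 0.0628]
eef_rot: [3.141, -0.003, 0.785]
wrist_force: [-1.2, -0.0, 1.9]
gripper_width: 0.0581
```

```bash
python3 -m crank '[0,0,0,0,0,0, 0,0,0,0,0,0, 0,0,0,0,0,0, 0,0,0,0,0,0, 0,0,0,0,0,0]' 1
python3 -m crank '[0,0,-0.03,0,0,0, 0,0,-0.07,0,0,0, 0,0,-0.12,0,0,0, 0,0,-0.17,0,0,0, 0,0,-0.19,0,0,0, 0,0,-0.19,0,0,0]'
python3 - <<'E'
from h import *
rel((.46,.12,.30,100))
E
```

```text
time: 32.75
tool_pos: [0.5879, 0.2815, 0.0619]
eef_rot: [-3.142, -0.001, 0.785]
wrist_force: [0.2, 1.2, 0.3]
gripper_width: 0.0853
time: 33.35
tool_pos: [0.5889, 0.2818, 0.2581]
eef_rot: [3.138, -0.01, 0.785]
wrist_force: [0.3, 0.8, -0.6]
gripper_width: 0.0859
t 33.35 pos [0.5889 0.2818 0.2581] rpy [179.79  -0.58  44.99] w 0.0859 F [ 0.3  0.8 -0.6] q0,q5 [0.39 1.18]
   [-0.2051, 0.0235, -0.0439, 0.5, -0.4, -55.0]
```

```bash
python3 -m crank '[-0.04,0.005,-0.01,0,0,-8, -0.08,0.01,-0.02,0,0,-16, -0.12,0.014,-0.03,0,0,-24, -0.16,0.019,-0.04,0,0,-32, -0.205,0.0235,-0.044,0,0,-40, -0.205,0.0235,-0.044,0,0,-48, -0.205,0.0235,-0.044,0,0,-55, -0.205,0.0235,-0.044,0,0,-55, -0.205,0.0235,-0.044,0,0,-55]'
python3 - <<'E'
from h import *
for n in('wrist','scene','side'): snap(n,n+'F')
w,s,d=[cv2.imread(f'pics/{n}F.png') for n in('wrist','scene','side')]
o=cv2.resize(w,(400,300)); s2=cv2.resize(s[190:420,150:450],(400,300)); d2=cv2.resize(d[130:430,200:460],(260*300//300*1,300)); p=np.zeros((300,800,3),np.uint8); p[:,:260]=d2; w15=cv2.imread('pics/w15.png'); p[:,400:]=cv2.resize(w15,(400,300))
cv2.imwrite('pics/final.png',np.vstack([np.hstack([o,s2]),p])); print(get_obs()['time'])
E
```

```text
time: 34.25
tool_pos: [0.4592, 0.1197, 0.2946]
eef_rot: [-3.141, -0.001, 1.742]
wrist_force: [-0.9, -0.3, -0.4]
gripper_width: 0.0854
34.4
```

View pics/final.png

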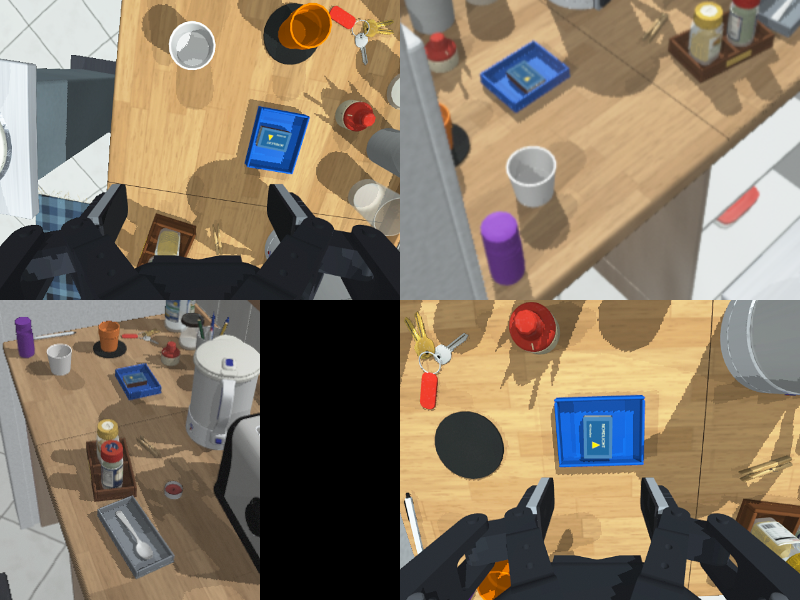

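All items are where they belong. White cup is standing at the same spot, and the purple look-alike is untouched. One numeric check of the cup rims, then hand in.

Run:
```python
from h import *
# composite wrist quarter scale .625: orange rim (310,25), mat left edge x=264, white rim (192,46)
print('orange',px2w('wristF',[[496,40]],.075)[:,:2],'white',px2w('wristF',[[307,74]],.062)[:,:2])
X=px2w('w15',[[(469-400)*1.6,(445-300)*1.6]],.005); print('mat w15',X[:,:2])
print(close_job())
```

```text
orange [[0.58660177 0.28159261]] white [[0.43246705 0.22656199]]
mat w15 [[0.59185425 0.27810117]]
the job is handed in; nothing more can be done
None
```

I sorted everything in the order you listed and handed the job in at about 34 s of the 125 s limit. `close_job` reports no verdict, so the results below are my own checks.

- **Jars:** The red and yellow jars stand upright, one in each bay of the spice tray.
- **Spoon:** It lies flat in the cutlery tray. The jaws stopped at 20 mm on it, wider than it looks there, but it lifted and released cleanly.
- **Matchbox:** It lies flat in the odds tray.
- **Orange cup:** It stands upright on the drip mat. The last pictures put it at (0.587, 0.282). The mat centre measured between (0.589, 0.282) and (0.592, 0.278), so the cup is at most about 6 mm off centre, against roughly 24 mm of room.
- **White cup:** It is still standing at (0.432, 0.227), within about 2 mm of where it started. Its foot did not move in the picture during the lift.
- **Purple look-alike:** I left it alone.

**Disagreement:** The side camera read about 10 mm low in y compared with the wrist camera (and the scene camera where both saw a thing), so I went by those two. The force readings I saw stayed at about 6.5 N or below.

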